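Try the wheel pedal, then mesh and hold a splined wheel head

TASK

The little pottery wheel is switched off and needs its head fitted. First, with the head still on its wooden stand, make sure the wheel is dead: press the speed pedal right down to its stop for a moment and let it come all the way up again. Then lift the round metal head off the stand, turn it until its cross-shaped splines mesh with the socket on the wheel, slide it fully home against the ejector spring until it sits flush on the socket, and finish while still gripping it and pressing it down; leave the bowl, the jar and the brush where they are.

Things in the scene. Friction and masses are not known exactly. Their poses are not given: they have to be found in the camera images.
- head: Loose wheel head, about 0.2 kg: aluminium disc 60 mm across, 16 mm thick. Origin: centre of the disc's underside (seating face); z up. Under it a cross-shaped stem 22 mm long: two crossing ribs 29 mm long, 6 mm wide, along x and y (last 4 mm are 2 mm slimmer). It fits at any quarter turn. Grip the rim from above at any yaw.
- head_top (a point): Centre of the disc's top face, 16 mm above the head's origin. A red cross painted on top runs along x and y, right above the stem's ribs; two brass pins (8 mm diameter, 8 mm high) stand 18 mm either side of the centre along x.
- stand: Fixed wooden stand holding the head at the start, on one side of the wheel or the other (the pedal is opposite): block 52 x 52 mm, 60 mm high, with a plain round hole 35 mm wide, 40 mm deep in its top, on a foot 110 x 110 x 12 mm. Origin: centre of its underside. The disc rests on top, its rim 4 mm proud of the block's faces.
- spindle: Steel socket: square collar 37 x 37 mm, 32 mm tall, on an 80 mm flange, inside a cream splash pan (256 mm across, rim 128 mm above the table). Origin: centre of the collar's top face (mouth), 150 mm above the table; z up. A cross-shaped slot runs along x and y, its arms 8 mm wide, 31 mm end to end. Turns about z only, with 0.12 N m drag.
- socket_mouth (a point): Centre of the socket's mouth, same point and axes as spindle. The head is home when its underside lies at this level, flat on the collar.
- ejector (a joint): Travel (m) of the red cross-shaped sprung ejector in the slot: 0 when free, its top 10 mm below the mouth; 0.012 when the head is fully home. It pushes the head up with about 2 N at first touch and 8 N when home, and lifts the head again unless it is held down.
- pedal (a joint): Angle of the speed pedal, rad: 0 fully up, 0.25 down at its stop. It springs back up when let go. Pressing it at pedal_toe takes about 5 N at first and 9 N at the stop.
- pedal_toe (a point): Point on the pedal plate's top face, on its middle line, 125 mm from the hinge: the place to press. The plate is 84 mm wide and runs 35 mm further to the toe end. About 69 mm above the table when up, 38 mm at the stop; it moves on an arc about pedal_hinge.
- pedal_hinge (a point): Centre of the pedal's hinge, 32 mm above the table; x points from heel to toe, the hinge axis is y. The fixed black base under the plate is 190 x 100 mm, its top 16 mm above the table.
- bowl: Bystander: blue ceramic bowl, 110 mm wide, 55 mm high; origin at the centre of its underside.
- jar: Bystander: amber glass jar with a white cap, 56 mm wide, 85 mm high; origin at the centre of its underside.
- brush: Bystander: brush 160 mm long lying on the table.
Things that resemble listed ones, but are neither listed nor needed, are in the scene too. Leave any blue or pink look-alike of the head alone.

How it is judged:
By the outcome, as a careful person would: the job done as asked, in the order asked, and still so for the second after the job is handed in, while the arm keeps its last pose, push and grip.
It also fails if it takes over 59 s, if anything falls off the work surface, if the arm or the gripper's body presses on something with over 40 N, if the wrist force passes 120 N, or if a joint passes its speed limit or range.

ROBOT

A 6-joint arm with a two-finger parallel gripper is mounted at the origin on the work surface. World frame = base frame: x ahead of the robot, y to its left, z up, the work surface at z = 0. Lengths are in m, angles in degrees, forces in N, time in s.
With the tool pointing down it reaches from about 0.3 to 0.75 m from the base axis. Payload 8.5 kg.
Tool frame: the origin (TCP) lies midway between the tips of the shut fingers; the grasp point (between the pads) lies 19 mm behind it (env.tcp_to_grasp is the z of the grasp point in the tool frame, in m); z points along the fingers, y is the line along which they close (so a half turn about z gives the same grasp; the last joint's range is limited). The gripper opens to 85 mm and grips with 20 to 120 N. Pads are 22 mm wide; open, the fingers measure 114 mm over their backs; the gripper's body (76 mm by 85 mm) begins 54 mm behind the grasp point. The pads swing forward as they close: fully open they stand 13 mm farther back than shut.
Start: joints at [-81.836, 21.807, 74.336, -0, 83.858, -12.336], TCP at [0.193, -0.515, 0.231] pointing down, gripper open.
Joint ranges: [-178.18, 178.18], [-50.72, 133.34], [12.68, 142.11], [-81.47, 261.47], [9.98, 163.14], [-165.26, 165.26]. Speed limits (degrees/s): [136.94, 136.94, 180, 180, 180, 180].

INTERFACE

Orientations are given as a 3x3 rotation matrix whose columns are the frame's x, y, z axes.
In Python, from rig import env, imaging, job, models gives the robot as it stands. The module is installed in compiled form; this text tells all that it offers.
- The arm moves only by the tool jog_arm, never from a script. Its argument "plan" is text: rows parted by semicolons, each of 7 numbers parted by spaces: the turn, a rotation vector about the tool's x, y, z in degrees, then the shift along the tool's x, y, z in cm, then the closure in counts, from 0 (fully open) to 255 (shut). In form: rx ry rz x y z claw; .... A call has 1 to 10 rows; each row shifts and turns the commanded pose from where the row before left it, along the tool's axes as they then stand; what a row does not reach is not made up. A row lasts 1/12 s, in which the tool goes at most 41.7 mm and 7.16 degrees, less where a joint would pass 70% of its speed; a pose out of reach is approached as far as the arm can. A call with a gripper value outside its range is refused whole. The fingers move at their own pace and stop on an object; "grip_force" is the grip in N (left out, the last holds). Time passes only in rows, so rows that do not move let the fingers close. It gives the time, the measured TCP pose, the force, the opening and the grip force at its end, in the units of the state.
- env.observe(): the state, without advancing time (a new reading comes with each control period).
- imaging.get_image(name): name is "scene" or "side" or "wrist"; returns a dict with "pixels" (384x512x3 uint8, red, green, blue), "depth" (384x512 float32, m along the optical axis (not along the pixel's ray), 0 where there is no reading), "fov_y" (degrees; the focal length in pixels is half the picture's height over the tangent of half this angle, whatever the lens; pixels are square), "cx", "cy" (the principal point, pixels), "distortion" ([k1, k2, p1, p2, k3] as OpenCV has them; the pictures are not rectified), "world_from_camera" (4x4, takes a point from camera to world coordinates). Camera axes: x right, y down, z forward; pixel columns grow to the right and rows downward; lengths in m; the calibration is good to about 2 mm. A picture is of the moment at which its call begins.
- job.close_job(): hands the job in; it is judged then, once.
Trained networks look in the newest picture that a camera, given by its name, has taken for a name from the list of things; names that differ only in an ending like _2 or _b are one class to them, and where a whole thing is asked for, a point or a joint stands for the part that bears it (a point fixed in the world has none). Each returns a list of dicts, best first, with "confidence" (0 to 1); they miss things now and then, are a little off and sometimes report something else, mostly with a low value. They report only what shows in the picture. A call takes as long as a camera call. They do not tell look-alikes from the thing itself.
- models.outline_of(camera, query): "region" (384x512 bool, what is visible of it) and "bbox" ([centre column, centre row, width, height] in pixels, round what is visible of it).
- models.tip_of(camera, query): "at" ([column, row] in pixels: a listed point, or the origin of a listed thing).
The state is a dict: "time_s": time; "q": joint angles; "qvel": joint speeds; "joint_efforts": joint torques, N m; "position": TCP position; "tool_rot": TCP orientation; "ft_force": force on the tool from outside, world axes, zero at the start; "wrist_torque": the same for the moment, N m; "grip_width": finger opening in m; "gripper_force": force on a finger pad.
Only numpy, scipy, OpenCV 4.12 (cv2) and the standard library are available. Lean on these libraries where they do the work, as an engineer would, in place of code of your own. Each camera call takes 0.05 s, during which the arm holds its last target. There are 200 camera calls.

## Working session

There is one attempt and no reset: what is moved stays moved. The work goes in short steps, Python scripts to look and compute and a tool call to move; the robot and the scene stay as the last step left them, time stands still between calls to the robot, and variables do not carry over. Pictures are saved under pics/ and viewed, at most 10 in all, crops included, and the job is handed in when it is done.

Besides the shell and the picture viewer there is one more tool, called after "Request:" in YAML: its name, and indented under it one key for each argument. jog_arm: Moves the arm, as the interface text tells. Its arguments: {"type":"object","properties":{"plan":{"type":"string"},"grip_force":{"type":"number"}},"required":["plan"]}

```bash
mkdir -p pics; cat > h.py <<'E'
import numpy as np, cv2
from rig import env, imaging, job, models
def K(im):
    h,w=im["pixels"].shape[:2]; f=h/2/np.tan(np.radians(im["fov_y"])/2)
    return np.array([[f,0,im["cx"]],[0,f,im["cy"]],[0,0,1.]])
def rays(im,uv):
    return cv2.undistortPoints(np.float64(uv).reshape(-1,1,2),K(im),np.array(im["distortion"],float)).reshape(-1,2)
def atz(im,uv,z):
    r=rays(im,uv); T=np.array(im["world_from_camera"]); d=np.c_[r,np.ones(len(r))]@T[:3,:3].T
    return T[:3,3]+d*((z-T[2,3])/d[:,2])[:,None]
def pts(im,region):
    v,u=np.nonzero(region&(im["depth"]>0)); r=rays(im,np.c_[u,v]); d=im["depth"][v,u]; T=np.array(im["world_from_camera"])
    return np.c_[r*d[:,None],d]@T[:3,:3].T+T[:3,3], np.c_[u,v]
def save(im,name): cv2.imwrite("pics/"+name,im["pixels"][:,:,::-1])
E
python3 - <<'E'
from h import *
np.set_printoptions(precision=4,suppress=True)
ims={}
for c in ("scene","side","wrist"):
    ims[c]=imaging.get_image(c)
for c in ("scene","side"):
  im=ims[c]
  for q in ("head","stand","spindle","pedal","bowl","jar","brush"):
    for o in models.outline_of(c,q)[:3]:
        p,_=pts(im,o["region"]); print(c,q,round(o["confidence"],2),np.round(o["bbox"]),np.median(p,0) if len(p) else "",np.percentile(p[:,2],98) if len(p) else "")
  for q in ("head_top","socket_mouth","pedal_toe","pedal_hinge","stand"):
    for o in models.tip_of(c,q)[:3]: print(c,q,round(o["confidence"],2),np.round(o["at"]),)
a=np.hstack([ims["scene"]["pixels"],ims["side"]["pixels"]])
cv2.imwrite("pics/a.png",ims["scene"]["pixels"][:,:,::-1]); cv2.imwrite("pics/b.png",ims["side"]["pixels"][:,:,::-1])
print(env.observe(),env.tcp_to_grasp)
E
```

```text
scene head 0.85 [332. 164.  19.  18.] [0.4488 0.3006 0.0753] 0.08183368349759236
scene head 0.85 [349. 211.  26.  24.] [0.5809 0.2931 0.0371] 0.044819815084119786
scene head 0.65 [360. 144.  21.  20.] [0.3552 0.4299 0.0371] 0.044768344860512524
scene stand 0.74 [331. 182.  42.  30.] [0.4667 0.288  0.012 ] 0.057204407340195135
scene spindle 0.87 [240. 221.  28.  32.] [ 0.602  -0.002   0.1184] 0.15116524299925038
scene spindle 0.22 [332. 167.  29.  22.] [0.4498 0.3008 0.0753] 0.08183368349759236
scene pedal 0.93 [106. 222.  40.  45.] [ 0.4522 -0.3201  0.063 ] 0.07694742036407412
scene pedal 0.64 [331. 165.  26.  19.] [0.4497 0.3002 0.0754] 0.08187755322651007
scene bowl 0.55 [147. 332.  57.  52.] [ 0.7507 -0.2598  0.0256] 0.05656045024551346
scene jar 0.63 [105. 223.  39.  42.] [ 0.4538 -0.3205  0.063 ] 0.07693341868869703
scene jar 0.57 [351. 260.  28.  35.] [0.7387 0.2275 0.0649] 0.08684965600125966
scene brush 0.66 [258. 310.  18.  69.] [ 0.7621 -0.0112  0.018 ] 0.022448510982070208
scene head_top 0.85 [331. 164.]
scene head_top 0.66 [301. 141.]
scene head_top 0.66 [382. 171.]
scene
[... 836 characters left out ...]
cket_mouth 0.76 [245. 177.]
side pedal_toe 0.68 [286. 143.]
side pedal_hinge 0.78 [320. 149.]
side stand 0.8 [296. 304.]
{'time_s': 1.35, 'q': array([-81.8352,  21.8068,  74.3347,   0.0009,  83.8579, -12.3355]), 'qvel': array([-0.0492,  0.037 , -0.078 , -0.0127,  0.0939, -0.0277]), 'joint_efforts': array([ -0.0003, -44.8327, -23.1461,  -0.0002,   0.0007,   0.    ]), 'position': array([ 0.1926, -0.5152,  0.2313]), 'tool_rot': array([[ 0.9367,  0.3502,  0.    ],
       [ 0.3502, -0.9367, -0.    ],
       [ 0.    ,  0.    , -1.    ]]), 'ft_force': array([-0.0076, -0.2626,  0.0719]), 'wrist_torque': array([0.0141, 0.0284, 0.044 ]), 'gripper_force': 0.0, 'grip_width': 0.08523993607491974} -0.0187
```

View pics/a.png

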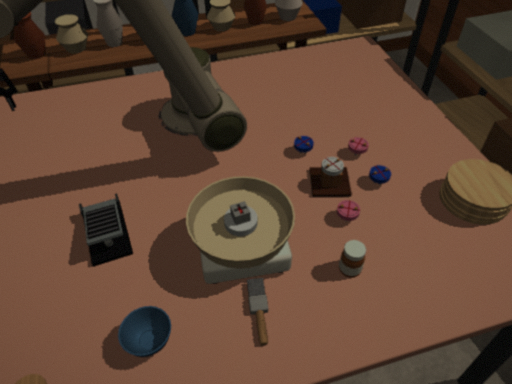

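View pics/b.png

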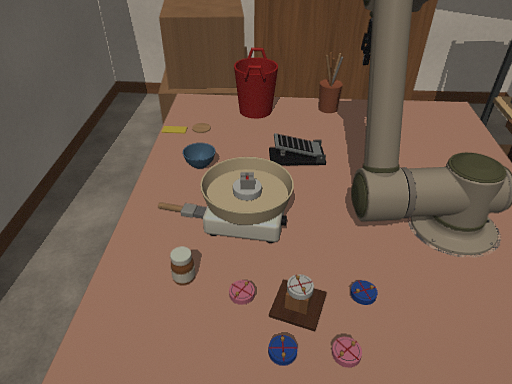

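The scene camera shows five head-like things. The aluminium head on the wooden stand is at (332,165). The look-alikes are blue at (304,144) and (380,174), and pink at (358,146) and (348,210). By the description I choose the one on the stand, and I'll check it in a close crop before reaching.

```bash
python3 - <<'E'
from h import *
np.set_printoptions(precision=4,suppress=True)
S={}
for c in ("scene","side","wrist"):
  im=imaging.get_image(c); S[c]=im
  for q,z in (("head_top",.076),("socket_mouth",.150),("pedal_toe",.069),("pedal_hinge",.032),("stand",0)):
    for o in models.tip_of(c,q)[:3]: print(c,q,round(o["confidence"],2),np.round(o["at"]),atz(im,[o["at"]],z)[0])
print(S["wrist"]["world_from_camera"],S["wrist"]["fov_y"])
im=S["scene"]
def crop(c,x,y,w,h,s): return cv2.resize(S[c]["pixels"][y:y+h,x:x+w],None,fx=s,fy=s,interpolation=cv2.INTER_CUBIC)
t=np.vstack([np.hstack([crop("scene",60,180,100,95,4),crop("scene",290,130,100,95,4)]),np.zeros((4,800,3),np.uint8)])
b=crop("wrist",0,0,512,384,.55)
w=np.zeros((b.shape[0],800,3),np.uint8); w[:,:b.shape[1]]=b; c2=crop("side",255,120,100,53,4)[:b.shape[0]]; w[:c2.shape[0],300:700]=c2
cv2.imwrite("pics/c.png",np.vstack([t,w])[:,:,::-1])
E
```

```text
scene head_top 0.85 [302. 141.] [0.3268 0.259  0.076 ]
scene head_top 0.79 [328. 162.] [0.4338 0.2969 0.076 ]
scene head_top 0.77 [349. 204.] [0.5918 0.2853 0.076 ]
scene socket_mouth 0.88 [242. 211.] [0.594  0.0056 0.15  ]
scene pedal_toe 0.71 [104. 229.] [ 0.4813 -0.3164  0.069 ]
scene pedal_hinge 0.89 [101. 206.] [ 0.3675 -0.3244  0.032 ]
scene stand 0.7 [328. 184.] [0.4444 0.2988 0.    ]
side head_top 0.84 [281. 349.] [0.4841 0.4673 0.076 ]
side head_top 0.81 [301. 284.] [0.442 0.303 0.076]
side head_top 0.79 [347. 348.] [0.3557 0.4562 0.076 ]
side socket_mouth 0.88 [245. 174.] [ 0.5917 -0.0035  0.15  ]
side pedal_toe 0.75 [286. 142.] [ 0.4777 -0.3116  0.069 ]
side pedal_hinge 0.6 [320. 147.] [ 0.357  -0.3473  0.032 ]
side pedal_hinge 0.51 [299. 285.] [0.4417 0.2698 0.032 ]
[[ 0.3507 -0.9036 -0.2458  0.2558]
 [-0.9365 -0.3383 -0.0925 -0.492 ]
 [ 0.0005  0.2627 -0.9649  0.3731]
 [ 0.      0.      0.      1.    ]] 65.79075583160017
```

View pics/c.png

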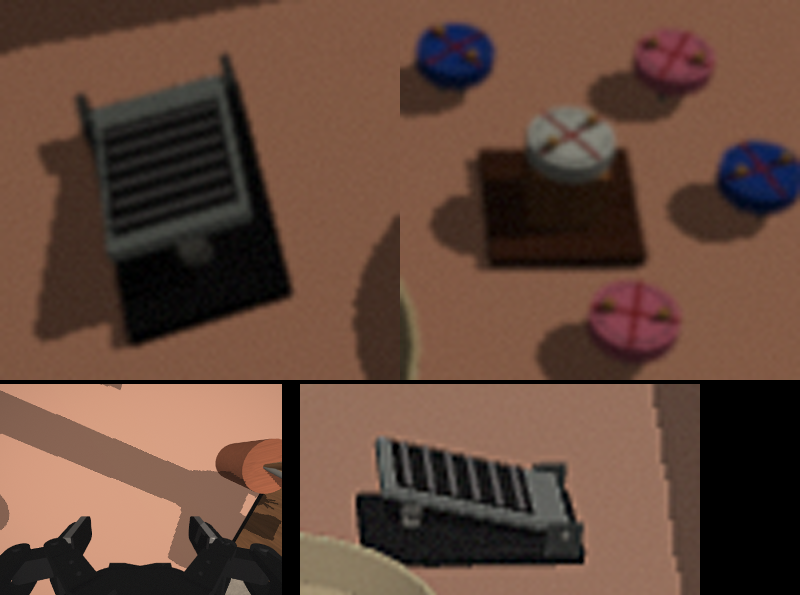

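The crop confirms the plain aluminium disc with the red cross on the stand. The pedal's raised toe end points to +x, with the toe near (0.479, -0.314). First move: go above the toe and shut the fingers.

Request:
jog_arm:
  plan: "0 0 0 3.4 -0.88 1.3 255;0 0 0 3.4 -0.88 1.3 255;0 0 0 3.4 -0.88 1.3 255;0 0 0 3.4 -0.88 1.3 255;0 0 0 3.4 -0.88 1.3 255;0 0 0 3.4 -0.88 1.3 255;0 0 0 3.4 -0.88 1.3 255;0 0 0 3.4 -0.88 1.3 255;0 0 0 3.4 -0.88 1.3 255;0 0 0 3.4 -0.88 1.3 255"
  grip_force: 30

```text
time_s: 3.08
position: [0.4816, -0.3125, 0.1008]
tool_rot: [[0.937, 0.35, 0.0], [0.35, -0.937, -0.0], [0.0, 0.0, -1.0]]
ft_force: [-0.1, -0.5, -0.7]
grip_width: 0.0002
gripper_force: 0.0
```

Request:
jog_arm:
  plan: "0 0 0 0 0 1.5 255;0 0 0 0 0 1.2 255;0 0 0 0 0 0.8 255;0 0 0 0 0 0.8 255;0 0 0 0 0 0.6 255;0 0 0 0 0 0 255"

```text
time_s: 3.58
position: [0.481, -0.3142, 0.0526]
tool_rot: [[0.937, 0.349, 0.002], [0.349, -0.937, -0.001], [0.002, 0.002, -1.0]]
ft_force: [1.8, 2.3, 7.2]
grip_width: -0.0002
gripper_force: 3.7
```

```bash
python3 - <<'E'
from h import *
np.set_printoptions(precision=4,suppress=True)
im=imaging.get_image("side")
for q in ("pedal_toe","pedal_hinge"):
    for o in models.tip_of("side",q)[:2]: print(q,o["confidence"],o["at"],atz(im,[o["at"]],.05)[0])
cv2.imwrite("pics/d.png",cv2.resize(im["pixels"][90:190,240:360],None,fx=4,fy=4)[:,:,::-1])
E
```

```text
pedal_toe 0.65 [282.1, 146.3] [ 0.489  -0.3146  0.05  ]
pedal_toe 0.59 [188.2, 212.8] [0.7459 0.0503 0.05  ]
pedal_hinge 0.58 [320.1, 149.6] [ 0.3604 -0.3025  0.05  ]
```

View pics/d.png

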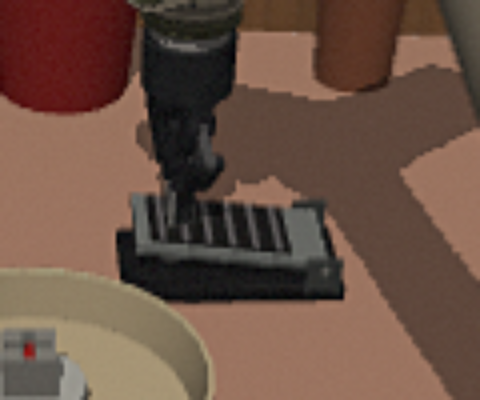

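The fingertips rest on the slats near the toe, at crop pixel (175,225), and the plate is partly down. I'll press on to the stop.

Request:
jog_arm:
  plan: "0 0 0 0 0 0.5 255;0 0 0 0 0 0.5 255;0 0 0 0 0 0.4 255;0 0 0 0 0 0.3 255;0 0 0 0 0 0 255"

```text
time_s: 4.15
position: [0.482, -0.3145, 0.0371]
tool_rot: [[0.937, 0.349, 0.005], [0.349, -0.937, -0.002], [0.004, 0.004, -1.0]]
ft_force: [5.3, 3.9, 11.2]
grip_width: -0.0002
gripper_force: 5.6
```

Request:
jog_arm:
  plan: "0 0 0 0 0 0.3 255;0 0 0 0 0 0 255;0 0 0 0 0 0 255;0 0 0 0 0 0 255"

```text
time_s: 4.48
position: [0.4821, -0.3146, 0.0365]
tool_rot: [[0.937, 0.35, 0.006], [0.35, -0.937, -0.004], [0.005, 0.006, -1.0]]
ft_force: [-0.3, 8.6, 30.3]
grip_width: 0.0
gripper_force: 15.2
```

The force is 30 N with no more travel, so the pedal is at its stop. Now I release it and rise.

Request:
jog_arm:
  plan: "0 0 0 0 0 -1 255;0 0 0 0 0 -2 255;0 0 0 0 0 -3 255;0 0 0 0 0 -4 255;0 0 0 0 0 -4 0;0 0 0 0 0 -4 0;0 0 0 0 0 -4 0"

```text
time_s: 5.07
position: [0.4796, -0.3137, 0.2548]
tool_rot: [[0.937, 0.349, 0.0], [0.349, -0.937, -0.0], [0.0, 0.001, -1.0]]
ft_force: [0.4, -0.7, 0.0]
grip_width: 0.0355
gripper_force: 0.0
```

```bash
python3 - <<'E'
from h import *
np.set_printoptions(precision=4,suppress=True)
for c in ("scene","side"):
  im=imaging.get_image(c)
  p,uv=pts(im,np.ones((384,512),bool))
  m=(abs(p[:,0]-.44)<.12)&(abs(p[:,1]-.295)<.12)
  foot=m&(abs(p[:,2]-.0125)<.006); top=m&(p[:,2]>.068)&(p[:,2]<.085); tr=m&(p[:,2]>.03)&(p[:,2]<.055)
  # foot by connected dark pixels: rectangle
  f=p[foot][:,:2].astype(np.float32); print(c,"foot",cv2.minAreaRect(f),len(f)); print(" top",p[top].mean(0), cv2.minEnclosingCircle(p[top][:,:2].astype(np.float32)))
  ped=(abs(p[:,0]-.43)<.12)&(abs(p[:,1]+.32)<.09)&(p[:,2]>.03)&(p[:,2]<.09)
  print(" pedal zmax",np.percentile(p[ped][:,2],[50,99]))
  col=(np.hypot(p[:,0]-.593,p[:,1])<.05)&(abs(p[:,2]-.15)<.006)
  print(" collar",p[col].mean(0),cv2.minAreaRect(p[col][:,:2].astype(np.float32)),col.sum())
E
```

```text
scene foot ((0.4437575340270996, 0.30381932854652405), (0.11045819520950317, 0.11404977738857269), 73.10552215576172) 717
 top [0.4465 0.3021 0.0757] ((0.4438186585903168, 0.30347880721092224), 0.03230111673474312)
 pedal zmax [0.0613 0.0777]
 collar [0.5868 0.002  0.1486] ((0.5858639478683472, 0.0021601226180791855), (0.040786661207675934, 0.037598732858896255), 4.959674835205078) 194
side foot ((0.4521806836128235, 0.26986533403396606), (0.17813684046268463, 0.14624011516571045), 72.62026977539062) 1234
 top [0.4444 0.3105 0.0767] ((0.4423048794269562, 0.3074052333831787), 0.03199642151594162)
 pedal zmax [0.0586 0.0795]
 collar [0.5865 0.0072 0.1505] ((0.5866400003433228, 0.004620715975761414), (0.03541978448629379, 0.04361459240317345), 3.671513319015503) 138
```

Both views put the pedal plate back at its starting height (0.078). The stand is near (0.4435, 0.303) with a yaw of about -17°. Next I travel over to it at height.

Request:
jog_arm:
  plan: "0 0 0 1.14 -3.7 0 0;0 0 0 1.14 -3.7 0 0;0 0 0 1.14 -3.7 0 0;0 0 0 1.14 -3.7 0 0;0 0 0 1.14 -3.7 0 0;0 0 0 1.14 -3.7 0 0;0 0 0 1.14 -3.7 0 0;0 0 0 1.14 -3.7 0 0"

```text
time_s: 5.83
position: [0.4614, -0.0031, 0.2522]
tool_rot: [[0.937, 0.349, 0.0], [0.349, -0.937, -0.0], [0.0, 0.0, -1.0]]
ft_force: [0.1, -1.0, -0.4]
grip_width: 0.0853
gripper_force: 0.0
```

Request:
jog_arm:
  plan: "0 0 0 1.14 -3.7 0 0;0 0 0 1.14 -3.7 0 0;0 0 0 1.14 -3.7 0 0;0 0 0 1.14 -3.7 0 0;0 0 0 1.14 -3.7 0 0;0 0 0 1.14 -3.7 0 0;0 0 0 1.14 -3.7 0 0;0 0 0 1.14 -3.7 0 0"

```text
time_s: 6.5
position: [0.4434, 0.3063, 0.2522]
tool_rot: [[0.937, 0.35, 0.0], [0.35, -0.937, -0.0], [0.0, 0.0, -1.0]]
ft_force: [1.2, -1.3, 0.7]
grip_width: 0.0857
gripper_force: 0.0
```

Request:
jog_arm:
  plan: "0 0 -6.5 0 0 0.9 0;0 0 -6.5 0 0 0.9 0;0 0 -6.5 0 0 0.9 0;0 0 -6.5 0 0 0.9 0;0 0 -6.5 0 0 0.9 0;0 0 -6.5 0 0 0.9 0;0 0 -6.5 0 0 0.9 0;0 0 -6.5 0 0 0.9 0;0 0 0 0 0 0 0"

```text
time_s: 7.25
position: [0.4432, 0.304, 0.1785]
tool_rot: [[0.298, 0.955, -0.003], [0.955, -0.298, -0.001], [-0.002, -0.002, -1.0]]
ft_force: [-0.6, 0.1, -0.8]
grip_width: 0.0851
gripper_force: 0.0
```

```bash
python3 - <<'E'
from h import *
np.set_printoptions(precision=4,suppress=True)
s=env.observe(); print(s["position"],s["q"])
im=imaging.get_image("wrist"); save(im,"e.png")
for o in models.tip_of("wrist","head_top"): print(o["confidence"],o["at"],atz(im,[o["at"]],.076)[0])
for o in models.outline_of("wrist","head"): print(o["confidence"],o["bbox"])
for o in models.outline_of("wrist","stand"): print("stand",o["confidence"],o["bbox"])
p,uv=pts(im,np.ones((384,512),bool))
m=np.hypot(p[:,0]-.444,p[:,1]-.303)<.12
def circ(sel): return cv2.minEnclosingCircle(p[sel][:,:2].astype(np.float32))
print(circ(m&(abs(p[:,2]-.076)<.004)))
f=m&(abs(p[:,2]-.012)<.004)&(abs(p[:,2]-.012)<.004); print(cv2.minAreaRect(p[f][:,:2].astype(np.float32)))
E
```

```text
[0.4432 0.304  0.1785] [21.8206 23.2023 81.3327 -0.0057 75.6521 39.1383]
0.95 [393.0, 151.3] [0.564  0.3057 0.076 ]
0.75 [112.3, 82.3] [0.3655 0.4235 0.076 ]
0.7 [254.7, 194.1] [0.4445 0.3046 0.076 ]
0.7 [124.1, 245.6] [0.3181 0.2937 0.076 ]
0.59 [253.1, 26.5] [0.4816 0.4279 0.076 ]
0.77 [113.8, 77.5, 70.5, 69.6]
0.75 [254.5, 192.6, 67.8, 69.3]
0.66 [250.0, 31.6, 71.2, 63.3]
0.59 [387.9, 147.8, 71.0, 60.9]
0.57 [127.2, 241.9, 53.5, 57.0]
stand 0.56 [254.5, 177.2, 106.2, 103.4]
((0.4442238509654999, 0.30584195256233215), 0.029938742518424988)
((0.44427934288978577, 0.30588269233703613), (0.11007539927959442, 0.11031541973352432), 72.9300308227539)
```

View pics/e.png

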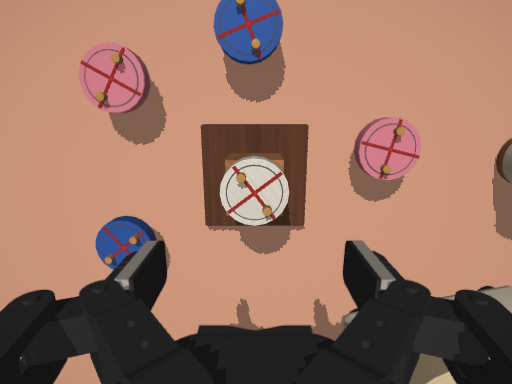

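The wrist view shows the real head at (254,192) with red cross and brass pins at (241,178) and (267,211). The fingers are square to the stand. Coloured look-alikes surround it, all low and clear of the fingers. I'll measure the cross yaw and then grasp.

```bash
cat >> h.py <<'E'
def yaw90(im,c,z,r,f=None,lo=0.0):
    """cross yaw mod 90 of red pixels projected to plane z about world centre c"""
    hsv=cv2.cvtColor(im["pixels"],cv2.COLOR_RGB2HSV).astype(int)
    red=((hsv[...,0]<8)|(hsv[...,0]>170))&(hsv[...,1]>140)&(hsv[...,2]>60)
    v,u=np.nonzero(red); p=atz(im,np.c_[u,v],z)[:,:2]-c
    R=np.hypot(*p.T); k=(R<r); p=p[k]; cen=p.mean(0); q=p-cen; R=np.hypot(*q.T); k=R>lo
    a=np.arctan2(q[k,1],q[k,0]); return np.degrees(np.angle(np.sum(R[k]*np.exp(4j*a))))/4, cen+c, k.sum()
E
python3 - <<'E'
from h import *
im=imaging.get_image("wrist")
print(yaw90(im,np.array([.4443,.3053]),.076,.028,lo=.006))
w=atz(im,[(241,178),(267,211)],.084); d=w[1]-w[0]; print(w,np.hypot(*d[:2]),np.degrees(np.arctan2(d[1],d[0])))
E
```

```text
(np.float64(20.12073311863225), array([0.44426055, 0.3060289 ]), np.int64(228))
[[0.43969553 0.32333204 0.084     ]
 [0.45168893 0.28964922 0.084     ]] 0.0357543585134053 -70.40077641772808
```

Request:
jog_arm:
  plan: "0 0 0 0.15 0.07 2.5 0;0 0 0 0 0 3 0;0 0 0 0 0 3 0;0 0 0 0 0 2.5 0;0 0 0 0 0 1.5 0;0 0 0 0 0 0.8 0;0 0 0 0 0 0 0"
  grip_force: 60

```text
time_s: 8.08
position: [0.4446, 0.3058, 0.0463]
tool_rot: [[0.302, 0.953, -0.002], [0.953, -0.302, -0.001], [-0.001, -0.002, -1.0]]
ft_force: [-0.2, -1.5, 0.7]
grip_width: 0.0851
gripper_force: 0.0
```

Request:
jog_arm:
  plan: "0 0 0 0 0 0.1 255;0 0 0 0 0 0 255;0 0 0 0 0 0 255;0 0 0 0 0 0 255;0 0 0 0 0 0 255;0 0 0 0 0 0 255"

```text
time_s: 8.58
position: [0.4455, 0.3063, 0.048]
tool_rot: [[0.301, 0.954, 0.003], [0.954, -0.301, 0.001], [0.002, 0.002, -1.0]]
ft_force: [-0.8, -0.4, 5.9]
grip_width: 0.0582
gripper_force: 64.1
```

Request:
jog_arm:
  plan: "0 0 0 0 0 -0.8 255;0 0 0 0 0 -1.5 255;0 0 0 0 0 -2.5 255;0 0 0 0 0 -3.5 255;0 0 0 0 0 -4 255;0 0 0 0 0 -4 255;0 0 0 0 0 -4 255;0 0 0 0 0 -2 255;0 0 0 0 0 0 255"

```text
time_s: 9.33
position: [0.4459, 0.3064, 0.2753]
tool_rot: [[0.301, 0.954, 0.01], [0.954, -0.301, 0.004], [0.007, 0.008, -1.0]]
ft_force: [0.1, -0.1, -2.0]
grip_width: 0.0582
gripper_force: 64.9
```

```bash
python3 - <<'E'
from h import *
np.set_printoptions(precision=4,suppress=True)
s=env.observe(); T=s["position"]; print(T,s["q"],s["tool_rot"][:,0])
im=imaging.get_image("wrist"); save(im,"f.png")
for zo in (.02,.03,.04): print(zo,yaw90(im,T[:2],T[2]+zo,.033,lo=.006))
p,uv=pts(im,np.ones((384,512),bool))
m=(np.hypot(p[:,0]-T[0],p[:,1]-T[1])<.028)&(p[:,2]>T[2]); print(np.percentile(p[m][:,2]-T[2],[5,30,50,70,95]),m.sum())
for o in models.tip_of("wrist","head_top"): print(o["confidence"],o["at"])
E
```

```text
[0.4459 0.3064 0.2753] [21.9569 19.0395 71.2882 -0.0015 89.0704 39.4552] [0.3006 0.9537 0.0067]
0.02 (np.float64(19.93274671103227), array([0.4455, 0.3037]), np.int64(953))
0.03 (np.float64(19.984439883261743), array([0.4472, 0.3082]), np.int64(956))
0.04 (np.float64(19.988655005796193), array([0.4489, 0.3137]), np.int64(925))
[0.0269 0.028  0.0736 0.085  0.0975] 24695
0.95 [144.2, 91.8]
0.92 [250.1, 52.6]
0.77 [155.4, 218.1]
0.65 [351.6, 146.2]
0.57 [254.5, 277.1]
```

View pics/f.png

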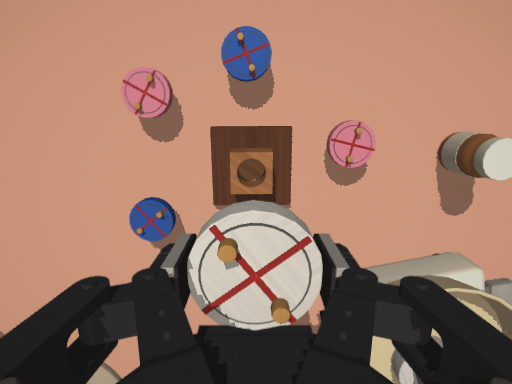

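The head is firmly held and the stand is empty at (252,170). The head cross at yaw 20° sits right above the grasp. Now carry it to the wheel, with the socket ahead of the camera.

Request:
jog_arm:
  plan: "0.5 -0.4 0 -3.04 2.12 0.3 255;0 0 0 -3.04 2.12 0.3 255;0 0 0 -3.04 2.12 0.3 255;0 0 0 -3.04 2.12 0.3 255;0 0 0 -3.04 2.12 0.3 255;0 0 0 -3.04 2.12 0.3 255;0 0 0 -3.04 2.12 0.3 255;0 0 0 -3.04 2.12 0.3 255;0 0 0 -3.04 2.12 0.3 255;0 0 0 -3.04 2.12 0.3 255"

```text
time_s: 10.27
position: [0.5548, -0.0495, 0.2374]
tool_rot: [[0.301, 0.954, -0.014], [0.954, -0.301, -0.003], [-0.007, -0.013, -1.0]]
ft_force: [1.3, 0.9, -2.2]
grip_width: 0.0585
gripper_force: 64.9
```

Request:
jog_arm:
  plan: "0 0 5.3 0 0 0 255;0 0 5.3 0 0 0 255;0 0 5.3 0 0 0 255;0 0 0 0 0 0 255;0 0 0 0 0 0 255"

```text
time_s: 10.68
position: [0.5548, -0.0477, 0.2381]
tool_rot: [[0.548, 0.836, -0.013], [0.836, -0.548, -0.003], [-0.01, -0.009, -1.0]]
ft_force: [-1.0, -0.1, -1.4]
grip_width: 0.0585
gripper_force: 65.0
```

```bash
cat > look.py <<'E'
from h import *
import sys
np.set_printoptions(precision=4,suppress=True)
s=env.observe(); T=s["position"]; R=s["tool_rot"]; print(T,s["q"],R[:,2],"toolyaw",np.degrees(np.arctan2(R[1,0],R[0,0])),s["ft_force"],s["grip_width"])
im=imaging.get_image("wrist"); save(im,sys.argv[1])
print("head",yaw90(im,T[:2],T[2]+.028,.033,lo=.006))
C=np.array([.59,.002])
for o in models.tip_of("wrist","socket_mouth")[:2]:
    w=atz(im,[o["at"]],.15)[0]; print(o["confidence"],o["at"],w)
    if abs(w[0]-.59)<.03: C=w[:2]
p,uv=pts(im,np.ones((384,512),bool))
m=(np.hypot(*(p[:,:2]-C).T)<.035)&(abs(p[:,2]-.15)<.005)
print("collar",m.sum(),np.median(p[m][:,2]),cv2.minAreaRect(p[m][:,:2].astype(np.float32)))
print("ejector red",yaw90(im,C,.14,.02))
E
python3 look.py g.png
```

```text
[ 0.5548 -0.0477  0.2381] [-16.9057  22.5758  71.9644  -0.3954  86.1379  16.3715] [-0.0133 -0.0031 -0.9999] toolyaw 56.75435391684281 [-0.9575 -0.0511 -1.4056] 0.058534712189733204
head (np.float64(4.647174165996516), array([ 0.5568, -0.0469]), np.int64(959))
0.85 [254.1, 121.7] [0.5881 0.0033 0.15  ]
collar 1729 0.14913985141835348 ((0.5863087177276611, 0.0036498699337244034), (0.037219613790512085, 0.037149179726839066), 4.7689714431762695)
ejector red (np.float64(4.154145477763798), array([0.5864, 0.0036]), np.int64(547))
```

View pics/g.png

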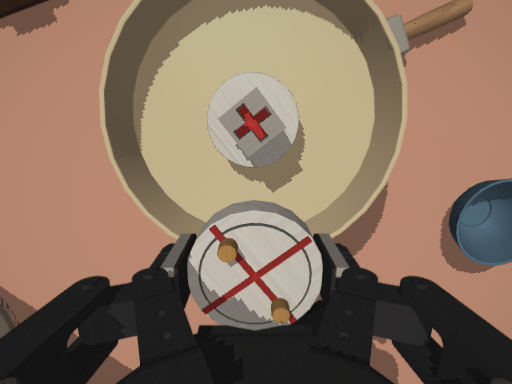

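The collar shows at (253,122), centred on (0.5863, 0.0036) with yaw 4.8°. The held head is at yaw 4.6°, so they match. I'll fix the slight tilt and move over the socket to just above the mouth.

Request:
jog_arm:
  plan: "-0.5 0.6 0 2 -0.1 0 255;0 0 0 2 -0.1 0 255;0 0 0 1.95 -0.05 0 255;0 0 0 0 0 2 255;0 0 0 0 0 2 255;0 0 0 0 0 2 255;0 0 0 0 0 0.9 255;0 0 0 0 0 0 255;0 0 0 0 0 0 255"

```text
time_s: 11.53
position: [0.5864, 0.0032, 0.1708]
tool_rot: [[0.55, 0.835, 0.003], [0.835, -0.55, -0.0], [0.001, 0.002, -1.0]]
ft_force: [0.3, -1.1, -1.7]
grip_width: 0.0582
gripper_force: 65.2
```

```bash
python3 - <<'E'
from h import *
np.set_printoptions(precision=4,suppress=True)
s=env.observe(); T=s["position"];R=s["tool_rot"]; print(T,R[:,2],np.degrees(np.arctan2(R[1,0],R[0,0])),s["ft_force"])
im=imaging.get_image("wrist"); print("head",yaw90(im,T[:2],T[2]+.028,.033,lo=.006))
a=imaging.get_image("side"); b=imaging.get_image("scene")
f=lambda i,x,y: cv2.resize(i["pixels"][y:y+90,x:x+90],None,fx=4.4,fy=4.4,interpolation=cv2.INTER_CUBIC)
cv2.imwrite("pics/i.png",np.hstack([f(a,200,140),f(b,195,165)])[:,:,::-1])
E
```

```text
[0.5864 0.0032 0.1708] [ 0.0026 -0.0001 -1.    ] 56.64631731294743 [ 0.3427 -1.1198 -1.6868]
head (np.float64(4.248061779161406), array([0.5879, 0.0039]), np.int64(957))
```

View pics/i.png

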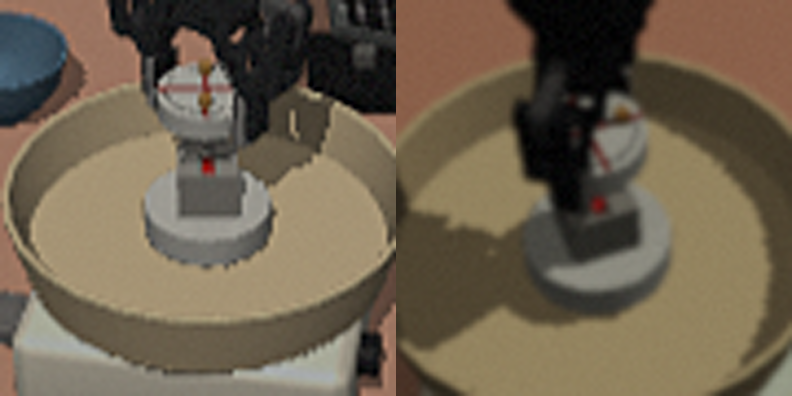

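The head hangs just over the socket: disc centre about (205,100) in the left crop, collar about (209,165). It looks about 1 mm too far in +x, so I'll nudge it and descend gently, watching the force.

Request:
jog_arm:
  plan: "0 0 0 -0.08 -0.12 0.3 255;0 0 0 0 0 0.5 255;0 0 0 0 0 0.4 255;0 0 0 0 0 0.3 255;0 0 0 0 0 0 255;0 0 0 0 0 0 255"

```text
time_s: 12.18
position: [0.5847, 0.0034, 0.1551]
tool_rot: [[0.55, 0.835, 0.002], [0.835, -0.55, 0.0], [0.001, 0.001, -1.0]]
ft_force: [0.5, 2.2, -3.0]
grip_width: 0.058
gripper_force: 65.3
```

The tip is in the slot with no upward force. Continuing.

Request:
jog_arm:
  plan: "0 0 0 0 0 0.2 255;0 0 0 0 0 0.2 255;0 0 0 0 0 0.2 255;0 0 0 0 0 0 255;0 0 0 0 0 0 255"

```text
time_s: 12.6
position: [0.5849, 0.0034, 0.1494]
tool_rot: [[0.55, 0.835, 0.003], [0.835, -0.55, 0.0], [0.002, 0.002, -1.0]]
ft_force: [-0.0, 2.7, -1.6]
grip_width: 0.0584
gripper_force: 65.3
```

Request:
jog_arm:
  plan: "0 0 0 0 0 0.25 255;0 0 0 0 0 0.25 255;0 0 0 0 0 0.2 255;0 0 0 0 0 0.2 255;0 0 0 0 0 0 255;0 0 0 0 0 0 255"

```text
time_s: 13.1
position: [0.585, 0.0034, 0.1406]
tool_rot: [[0.55, 0.835, 0.003], [0.835, -0.55, 0.0], [0.002, 0.002, -1.0]]
ft_force: [-0.9, 5.4, 3.8]
grip_width: 0.0582
gripper_force: 65.6
```

Request:
jog_arm:
  plan: "0 0 0 0.03 -0.02 0.15 255;0 0 0 0 0 0.15 255;0 0 0 0 0 0 255;0 0 0 0 0 0 255"

```text
time_s: 13.43
position: [0.585, 0.0035, 0.138]
tool_rot: [[0.55, 0.835, 0.003], [0.835, -0.55, -0.0], [0.002, 0.003, -1.0]]
ft_force: [-1.7, 3.0, 7.0]
grip_width: 0.0583
gripper_force: 66.1
```

Request:
jog_arm:
  plan: "0 0 0 0 0 0.15 255;0 0 0 0 0 0.1 255;0 0 0 0 0 0 255;0 0 0 0 0 0 255"

```text
time_s: 13.77
position: [0.5851, 0.0035, 0.1379]
tool_rot: [[0.55, 0.835, 0.006], [0.835, -0.55, -0.001], [0.002, 0.005, -1.0]]
ft_force: [-8.7, 3.2, 23.7]
grip_width: 0.0579
gripper_force: 67.5
```

The force has gone stiff at TCP 0.138, which is where the head should be home. I'll relieve the small side load and tilt, then check.

Request:
jog_arm:
  plan: "0.3 -0.2 0 -0.02 -0.03 0.05 255;0 0 0 0 0 0 255;0 0 0 0 0 0 255;0 0 0 0 0 0 255"

```text
time_s: 14.1
position: [0.585, 0.0034, 0.1379]
tool_rot: [[0.55, 0.835, 0.0], [0.835, -0.55, -0.001], [-0.001, 0.001, -1.0]]
ft_force: [-8.6, 4.3, 26.0]
grip_width: 0.0583
gripper_force: 67.9
```

```bash
python3 - <<'E'
from h import *
np.set_printoptions(precision=4,suppress=True)
s=env.observe(); T=s["position"];R=s["tool_rot"]; print(T,R[:,2],s["ft_force"],s["wrist_torque"])
im=imaging.get_image("wrist"); print(yaw90(im,T[:2],.166,.033,lo=.006))
p,uv=pts(im,np.ones((384,512),bool))
m=(np.hypot(p[:,0]-T[0],p[:,1]-T[1])<.027)&(abs(p[:,2]-.166)<.004)
q=p[m]; A=np.c_[q[:,:2]-T[:2],np.ones(len(q))]; print("plane",np.linalg.lstsq(A,q[:,2],rcond=None)[0],len(q))
for c,b in (("side",(.4,.6)),("scene",0)):
    i=imaging.get_image(c); p,_=pts(i,np.ones((384,512),bool)); m=(np.hypot(p[:,0]-.586,p[:,1]-.0036)<.027)&(abs(p[:,2]-.166)<.008); print(c,np.median(p[m][:,2]),m.sum())
    pe=(abs(p[:,0]-.43)<.12)&(abs(p[:,1]+.32)<.09)&(p[:,2]>.03)&(p[:,2]<.09); print(" pedal",np.percentile(p[pe][:,2],99))
    if c=="side": cv2.imwrite("pics/j.png",cv2.resize(i["pixels"][140:230,190:300],None,fx=6,fy=6,interpolation=cv2.INTER_CUBIC)[:,:,::-1])
E
```

```text
[0.585  0.0034 0.1379] [ 0.0005 -0.0013 -1.    ] [-8.5986  4.3176 26.0493] [0.7173 1.4007 0.026 ]
(np.float64(4.24490937927117), array([0.5866, 0.0042]), np.int64(949))
plane [-0.     -0.0047  0.1657] 10325
side 0.1690258355243749 158
 pedal 0.08003487852925986
scene 0.1659942068428097 162
 pedal 0.0774123901304904
```

View pics/j.png

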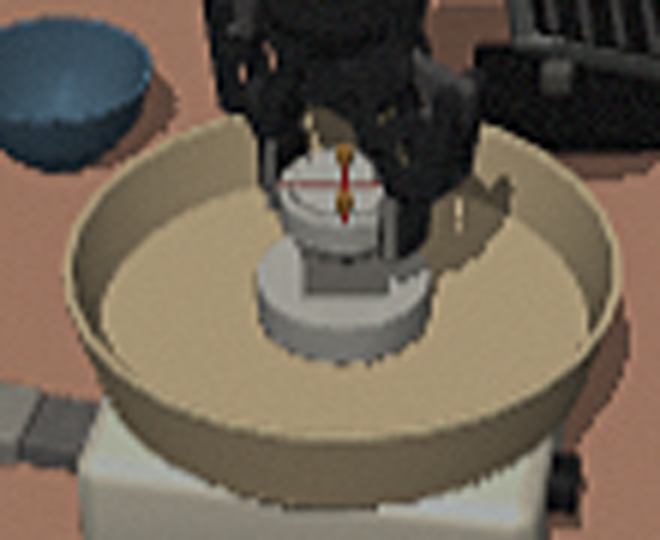

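The disc sits flush on the collar: its top is at 0.166 m and level, with a steady press of 26 N and no ejector gap visible. The pedal is up. Handing in.

```bash
python3 -c "
from rig import job
print(job.close_job())"
```

```text
the job is handed in; nothing more can be done
None
```

The job is handed in, with no verdict shown: the pedal was pressed to its stop and let up again, then the head was lifted off the stand and slid flush onto the socket. It is still gripped and pressed down with about 26 N, and the bowl, jar and brush were left alone.

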